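# Set the second work light level with its twin

### The arm

A 6-joint arm with a two-finger parallel gripper is mounted at the origin on the work surface. World frame = base frame: x ahead of the robot, y to its left, z up, the work surface at z = 0. Lengths are in m, angles in rad, forces in N, time in s.
With the tool pointing down it reaches from about 0.375 to 0.75 m from the base axis. Payload 9 kg.
Tool frame: the origin (TCP) lies at the very end of the fingers, on their centre line; the grasp point (between the pads) lies 19 mm behind it; z points along the fingers, y is the line along which they close (so a half turn about z gives the same grasp; the last joint's range is limited). The gripper opens to 85 mm and grips with 20 to 120 N. Pads are 22 mm wide; open, the fingers measure 114 mm over their backs; the gripper's body (76 mm by 85 mm) begins 54 mm behind the grasp point. The pads swing forward as they close: fully open they stand 13 mm farther back than shut.
Start: joints at [-1.383, 0.104, 0.097, 1.564, 0, 1.353], TCP at [0.237, -0.551, 0.205] pointing down, gripper open.
Joint ranges: [-2.99, 2.99], [-0.84, 1.86], [-1.1, 1.16], [-1.84, 2.11], [-1.51, 1.56], [-3.14, 3.14]. Speed limits (rad/s): [2.22, 2.22, 2.57, 3.14, 3.14, 3.14].

### API

Orientations are given as [roll, pitch, yaw] about the fixed x, y, z axes, in that order (R = Rz(yaw) Ry(pitch) Rx(roll)).
In Python, from cell import r, imaging, workorder gives the robot as it stands.
- The arm moves only by the tool move_arm, never from a script. Its argument "steps" is a list that holds one entry, the list of rows, each a list of 7 numbers: the turn, a rotation vector about the tool's x, y, z in rad, then the shift along the tool's x, y, z in mm, then the opening in per cent of the stroke, from 0 (shut) to 100 (fully open). In form: [[[ax, ay, az, dx, dy, dz, hand], ...]]. A call has 1 to 12 rows; each row is the pose to reach, as a shift and turn from the pose commanded when the call began, along the tool's axes at that moment; what a row does not reach only later rows make up. A row lasts 1/10 s, in which the tool goes at most 50 mm and 8.59 degrees, less where a joint would pass 70% of its speed; a pose out of reach is approached as far as the arm can. A call with a gripper value outside its range is refused whole. The fingers move at their own pace and stop on an object; the grip force is fixed at half the most. Time passes only in rows, so rows that repeat a pose let the fingers close. It gives the time, the measured TCP pose, the force, the opening and the grip force at its end, in the units of the state.
- r.sense(): the state, without advancing time (a new reading comes with each control period).
- imaging.camera(name): name is "scene" or "top" or "wrist"; returns (picture, depth): 420x560x3 uint8, red, green, blue; 420x560 float32, m along the optical axis (not along the pixel's ray), 0 where there is no reading.
- imaging.camera_info(name): a dict with "mtx" (3x3 intrinsics, pixels), "world_to_cam" (4x4, takes a point from world to camera coordinates). Camera axes: x right, y down, z forward; pixel columns grow to the right and rows downward; lengths in m; the calibration is good to about 2 mm. A picture is of the moment at which its call begins: read the wrist's pose just before it. camera_info takes no time and is no camera call; for the wrist camera it gives the pose at the moment of the call.
- workorder.close_job(): hands the job in; it is judged then, once.
The state is a dict: "time_s": time; "joint_pos": joint angles; "qd": joint speeds; "tau": joint torques, N m; "position": TCP position; "tcp_rot": TCP orientation; "ft_force": force on the tool from outside, world axes, zero at the start; "ft_torque": the same for the moment, N m; "finger_gap": finger opening in m; "grasp_force": force on a finger pad.
Only numpy, scipy, OpenCV 4.12 (cv2) and the standard library are available. Lean on these libraries where they do the work, as an engineer would, in place of code of your own. Each camera call takes 0.05 s, during which the arm holds its last target. There are 200 camera calls.

### The job

Stand the loose work light in the middle of the empty rubber pad with its LEDs facing the circuit board, carrying it by the lower column and never by the telescoping head. Then twist its head anticlockwise to unlock it, raise it until it is level with the head of the twin light, and twist it back clockwise until it is fully locked. Leave the light standing there and leave everything else on the bench where it is.

Things in the scene. Friction and masses are not known exactly. Their poses are not given: they have to be found in the camera images.
- lamp: The loose bench work light, upright, about 0.8 kg, mostly foot: round dark steel foot 104 mm across and 14 mm thick, outer tube 29 mm, black ribbed collar 38 mm across from 120 to 150 mm above the underside (these are its lower column), then the head on a 20 mm steel inner tube that slides in the collar. Origin: centre of the underside, z up; x is the way the LEDs face when locked.
- lamp_pod: Head of the loose light: black oblong LED housing, 28 mm deep (x), 60 mm wide (y), 26 mm high. Origin: centre of its underside, on the column's axis; x points out of the LED face (fins at the back). It starts locked, its underside 2 to 6 mm above the collar; open fingers pass down over its front and back to reach the wider collar. Take its two ends (60 mm) or front and back to twist it.
- lamp_top (a point): Centre of the top face of the loose light's head, 26 mm above the head's underside and 178 mm above the foot's underside when fully pushed in; same axes as the head.
- lamp_slide (a joint): How far the loose light's inner tube is drawn out, 0 (pushed in) to 0.10 m. Unlocked it slides freely (under 1 N), and head and inner tube (0.15 kg) sink back if let go; locked, it holds about 7 N.
- lamp_twist (a joint): Twist of the loose light's head about the column, anticlockwise seen from above: 0 fully locked (stop), 1.45 rad fully unlocked (stop). The lock cam grips below about 0.8 rad, is tightest at 0.3 and passes over centre there, so that it stays home at 0; above 0.95 rad it is quite free. Turning takes up to about 0.2 N m; the foot's rubber feet hold against that.
- twin_top (a point): Centre of the top face of the head of the twin light, an identical light that already stands, locked, on the other rubber pad; x the way its LEDs face, z up. It stays as it is.
- pad: The empty round black rubber pad fixed on the bench, 130 mm diameter, 3 mm thick, for the foot of the loose light. Origin: centre of its underside, on the bench.
- board_mid (a point): Centre of the green circuit board, which is clamped 46 mm above the bench in a fixed holder, 200 mm long and 96 mm deep; its tallest part, the heat sink, reaches 74 mm. It lies between the two pads.
- multimeter: Bystander, to be left alone: orange and black handheld multimeter lying flat, 150 x 74 x 36 mm, origin at the centre of its underside.
- transformer: Bystander, to be left alone: microwave-oven transformer, laminated steel core 86 x 70 x 72 mm high with a copper coil, origin at the centre of its underside.
- pliers: Bystander, to be left alone: long-nose pliers lying flat, 180 mm long and 16 mm high, blue handles, origin under their pivot.
- capacitor: Bystander, to be left alone: standing aluminium capacitor can, 52 mm diameter, 99 mm high with its tabs, origin at the centre of its underside.
- screwdriver: Bystander, to be left alone: screwdriver lying flat, 180 mm long, origin at its middle on the bench.
- spanner: Bystander, to be left alone: spanner lying flat, 160 mm long, origin at its middle on the bench.
- screw_bowl: Bystander, to be left alone: shallow steel bowl with some screws, 100 mm across, 30 mm high, origin at the centre of its underside.
Not all that is in view belongs to the job. Leave any brown look-alike of the pad alone.

How it is judged:
On the way, in this order (a step that is already met when the one before it is completed fails the run):
1. the light stands upright on the empty pad, set down and let go (horizontal distance between lamp and pad below 0.02 m and z of lamp in the frame of pad below 0.008 m and angle between lamp's own z axis and vertical below 0.1 rad and contact force between the fingers and lamp below 0.3 N), for 0.2 s.
2. standing on the pad, its head is twisted anticlockwise until unlocked (horizontal distance between lamp and pad below 0.02 m and z of lamp in the frame of pad below 0.008 m and angle between lamp's own z axis and vertical below 0.1 rad and value of joint lamp_twist above 0.95 rad), for 0.1 s.
3. its head is raised level with the twin's (horizontal distance between lamp and pad below 0.02 m and z of lamp in the frame of pad below 0.008 m and angle between lamp's own z axis and vertical below 0.1 rad and z of lamp_top in the frame of twin_top between -0.012 and 0.012 m), for 0.2 s.
At the end, for the whole second after the job is handed in: The loose light stands upright and at rest, its foot's centre within 20 mm of the empty pad's centre; the board's centre is in front of its LED face and within 110 mm of its line of sight; its head is within 8 mm of the height of the twin's head and locked past centre (twist below 0.3 rad) (horizontal distance between lamp and pad below 0.02 m and z of lamp in the frame of pad below 0.008 m and angle between lamp's own z axis and vertical below 0.1 rad and z of lamp_top in the frame of twin_top between -0.008 and 0.008 m and y of board_mid in the frame of lamp_top between -0.11 and 0.11 m and x of board_mid in the frame of lamp_top above 0.05 m and value of joint lamp_twist below 0.3 rad and linear speed of each of lamp_pod, lamp below 0.01 m/s); the robot touches nothing.
It fails at once if the light is lifted off its support by its head (contact force between the fingers and lamp_pod above 3 N and height (world z) of lamp above 0.02 m).
It fails at once if the light is tipped over (angle between lamp's own z axis and vertical above 0.6 rad).
It fails at once if the twin light is disturbed (distance of twin_top from where it was at the start of the episode above 0.008 m).
It fails at once if another thing on the bench is displaced (distance of any of multimeter, transformer, pliers, capacitor, screwdriver, spanner, screw_bowl from where it was at the start of the episode above 0.03 m).
It also fails if it takes over 64 s, if anything falls off the work surface, if the arm or the gripper's body presses on something with over 40 N, if the wrist force passes 120 N, or if a joint passes its speed limit or range.

## Working session

There is one attempt and no reset: what is moved stays moved. The work goes in short steps, Python scripts to look and compute and a tool call to move; the robot and the scene stay as the last step left them, time stands still between calls to the robot, and variables do not carry over. Pictures are saved under pics/ and viewed, at most 10 in all, crops included, and the job is handed in when it is done.

Besides the shell and the picture viewer there is one more tool, called after "Emit:" as a command line: name --argument value ..., lists and objects as JSON in quotes. move_arm: Moves the arm, as the interface text tells. Its arguments: {"type":"object","properties":{"steps":{"type":"array","items":{"type":"array","items":{"type":"array","items":{"type":"number"}}}}},"required":["steps"]}

```bash
mkdir -p pics; cat > h.py <<'E'
import numpy as np, cv2
from cell import r, imaging, workorder
def grab(n):
    p,d=imaging.camera(n); i=imaging.camera_info(n)
    return p,d,np.array(i["mtx"]),np.array(i["world_to_cam"])
def world(d,K,T):
    v,u=np.mgrid[:d.shape[0],:d.shape[1]]
    P=np.stack([(u-K[0,2])/K[0,0]*d,(v-K[1,2])/K[1,1]*d,d],-1)
    Ti=np.linalg.inv(T); return P@Ti[:3,:3].T+Ti[:3,3]
def save(n,p): cv2.imwrite(n,p[...,::-1])
E
python3 - <<'E'
from h import *
for n in("top","scene"):
    p,d,K,T=grab(n); np.savez(n,p=p,d=d,K=K,T=T); save(f"pics/{n}.png",p); print(n,K,np.linalg.inv(T).round(3))
print(r.sense())
E
```

```text
top [[379.17873467   0.         280.84282741]
 [  0.         379.17873467 206.39780261]
 [  0.           0.           1.        ]] [[ 0.006 -0.986  0.169  0.399]
 [-1.    -0.006  0.003  0.011]
 [-0.002 -0.169 -0.986  1.089]
 [ 0.     0.     0.     1.   ]]
scene [[396.53277211   0.         276.19901094]
 [  0.         396.53277211 212.02078712]
 [  0.           0.           1.        ]] [[-0.104  0.682 -0.724  1.302]
 [ 0.995  0.066 -0.081  0.077]
 [-0.008 -0.729 -0.685  0.84 ]
 [ 0.     0.     0.     1.   ]]
{'time_s': 0.1, 'joint_pos': array([-1.38269259e+00,  1.04641655e-01,  9.65070217e-02,  1.56387533e+00,
       -2.63627986e-05,  1.35309418e+00]), 'qd': array([ 0.00149004, -0.00024064,  0.00171149,  0.00138242, -0.00097005,
        0.00050508]), 'tau': array([ 6.44726868e-03, -5.58208287e+01,  5.04718423e+01,  1.32007702e-02,
       -1.69045129e-04,  1.10963219e-05]), 'position': array([ 0.23679041, -0.55093177,  0.20377686]), 'tcp_rot': array([-3.14040197e+00, -2.36389567e-04,  4.05805762e-01]), 'ft_force': array([0.22279597, 0.15967676, 0.865249  ]), 'ft_torque': array([-0.05707322,  0.00802792, -0.036505  ]), 'grasp_force': 0.0, 'finger_gap': 0.0849802066967277}
```

View pics/top.png

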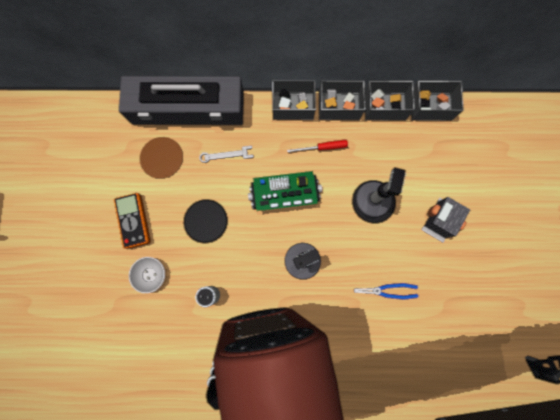

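View pics/scene.png

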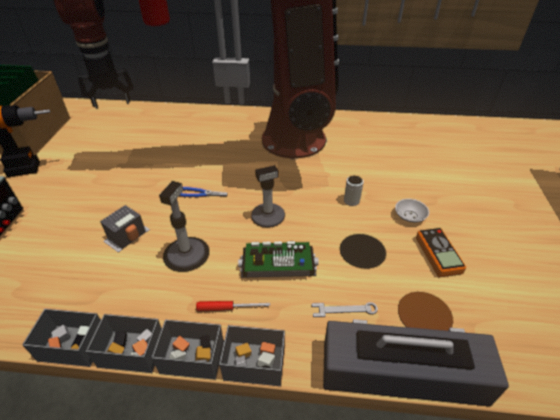

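In the top view the empty black pad is at (206,221) and the brown look-alike at (161,157). The loose light is at (303,262): short, and with no pad under it. The raised twin is at (375,200) on the other pad. The board is at (285,190). Next I'll measure them and make one confirming crop.

```bash
python3 - <<'E'
from h import *
z=np.load("top.npz"); p,d,K,T=[z[k] for k in("p","d","K","T")]; W=world(d,K,T)
def reg(name,c,rad,lo,hi,dark=None):
    v,u=np.mgrid[:420,:560]; m=(np.hypot(u-c[0],v-c[1])<rad)&(W[...,2]>lo)&(W[...,2]<hi)&(d>0)
    if dark: m&=p.max(-1)<dark
    P=W[m]
    if len(P)<4: print(name,len(P));return
    (cx,cy),(a,b),t=cv2.minAreaRect(P[:,:2].astype(np.float32)); 
    (ex,ey),R=cv2.minEnclosingCircle(P[:,:2].astype(np.float32))
    print(name,len(P),"mean",P.mean(0).round(4),"rect",np.round([cx,cy,a,b,t],3),"circ",np.round([ex,ey,R],4),"zmax",P[:,2].max().round(4))
reg("pad",(206,221),30,-.01,.012,60)
reg("foot",(303,262),30,.007,.022,110)
reg("head",(303,262),30,.15,.25)
reg("twinpad+foot",(375,200),35,.008,.025)
reg("twinhead",(390,185),35,.19,.32)
reg("board",(285,190),45,.035,.08)
reg("cap",(206,297),20,.07,.12)
v=np.concatenate([cv2.resize(p[220:310,250:350],(400,360)),cv2.resize(p[150:240,330:430],(400,360))],1)
s=np.load("scene.npz")["p"]; save("pics/crop.png",np.concatenate([v,cv2.resize(s[150:240,150:350],(800,240+0))],0)[:600])
s=np.load("scene.npz"); p,d,K,T=[s[k] for k in("p","d","K","T")]; W=world(d,K,T)
print("scene")
reg("foot",(268,214),22,.007,.022,110)
reg("head",(266,175),16,.15,.25)
reg("twinhead",(173,192),18,.2,.32)
reg("pad",(363,250),30,-.01,.012,60)
E
```

```text
pad 1370 mean [0.5419 0.2327 0.0029] rect [0.543 0.232 0.12  0.119 0.154] circ [0.5427 0.2329 0.0614] zmax 0.0109
foot 636 mean [ 0.4261 -0.0428  0.0144] rect [ 0.43  -0.049  0.098  0.096  0.237] circ [ 0.4299 -0.0474  0.0498] zmax 0.0214
head 327 mean [ 0.4291 -0.0456  0.1772] rect [ 0.43  -0.045  0.035  0.061 26.389] circ [ 0.4287 -0.0467  0.0321] zmax 0.1831
twinpad+foot 741 mean [ 0.6007 -0.2445  0.0172] rect [ 0.604 -0.248  0.101  0.107 44.286] circ [ 0.6003 -0.2524  0.0589] zmax 0.0249
twinhead 405 mean [ 0.6051 -0.2495  0.2378] rect [ 6.0700e-01 -2.5200e-01  3.3000e-02  6.1000e-02  7.6539e+01] circ [ 0.6069 -0.2521  0.0322] zmax 0.2462
board 2177 mean [0.6223 0.0058 0.0494] rect [6.24e-01 6.00e-03 9.80e-02 1.88e-01 7.18e+00] circ [0.6235 0.006  0.0992] zmax 0.0789
cap 332 mean [0.3342 0.2089 0.0861] rect [0.334 0.21  0.048 0.051 0.574] circ [0.3339 0.2106 0.026 ] zmax 0.1
scene
foot 484 mean [ 0.4483 -0.0457  0.0134] rect [ 0.439 -0.048  0.096  0.099  1.89 ] circ [ 0.4368 -0.0464  0.051 ] zmax 0.022
head 291 mean [ 0.4418 -0.0442  0.17  ] rect [ 0.437 -0.045  0.032  0.061 26.475] circ [ 0.4359 -0.0459  0.0321] zmax 0.1801
twinhead 397 mean [ 0.6191 -0.2488  0.2328] rect [ 6.1300e-01 -2.5200e-01  3.2000e-02  6.1000e-02  7.4677e+01] circ [ 0.613  -0.2508  0.0326] zmax 0.2428
pad 1070 mean [0.5489 0.233  0.0018] rect [ 0.547  0.233  0.117  0.118 55.204] circ [0.5466 0.2325 0.0609] zmax 0.007
```

View pics/crop.png

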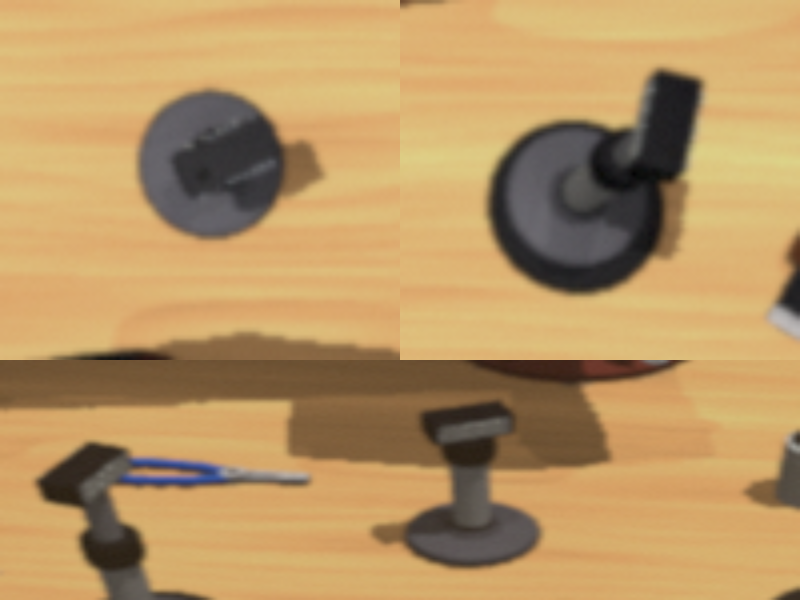

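The crop settles it: the left light is the loose one (short, standing on bare bench), and the right one is the raised twin on its pad. Next I go above the loose light for a close look.

```bash
cat >> h.py <<'E'
def go(x,y,z,yawdeg):
    s=r.sense(); R=cv2.Rodrigues(np.zeros(3))[0]
    from scipy.spatial.transform import Rotation as Ro
    R=Ro.from_euler("xyz",s["tcp_rot"]); D=Ro.from_euler("xyz",[np.pi,0,np.radians(yawdeg)])
    print("turn",(R.inv()*D).as_rotvec().round(3),"shift mm",(R.inv().apply(np.array([x,y,z])-s["position"])*1000).round(1),"| at",s["position"].round(4),np.degrees(s["tcp_rot"]).round(2),"t",s["time_s"],"F",s["ft_force"].round(1),"gap",round(s["finger_gap"],4))
E
python3 -c "
from h import *
go(.433,-.047,.30,-63.6)"
```

```text
turn [-1.000e-03  1.000e-03  1.516e+00] shift mm [ 379.2 -385.7  -95.7] | at [ 0.2368 -0.5509  0.2038] [-1.7993e+02 -1.0000e-02  2.3250e+01] t 0.1 F [0.2 0.2 0.9] gap 0.085
```

Emit:
move_arm --steps '[[[0,0,0,0,0,-50,100],[0,0,0,0,0,-96,100],[0,0,1.516,379,-386,-96,100],[0,0,1.516,379,-386,-96,100],[0,0,1.516,379,-386,-96,100],[0,0,1.516,379,-386,-96,100],[0,0,1.516,379,-386,-96,100],[0,0,1.516,379,-386,-96,100],[0,0,1.516,379,-386,-96,100],[0,0,1.516,379,-386,-96,100],[0,0,1.516,379,-386,-96,100],[0,0,1.516,379,-386,-96,100]]]'

```text
time_s: 1.3
position: [0.3319, -0.176, 0.3003]
tcp_rot: [-3.069, 0.004, -0.906]
ft_force: [-0.3, -0.9, 0.8]
finger_gap: 0.0854
grasp_force: 0.0
```

```bash
python3 -c "
from h import *
go(.433,-.047,.30,-63.6)"
```

```text
turn [-0.072  0.011  0.203] shift mm [ -39.2 -158.6   12.1] | at [ 0.3319 -0.176   0.3003] [-175.84    0.23  -51.93] t 1.3 F [-0.3 -0.9  0.8] gap 0.0854
```

Emit:
move_arm --steps '[[[-0.072,0.011,0.203,-39,-159,12,100],[-0.072,0.011,0.203,-39,-159,12,100],[-0.072,0.011,0.203,-39,-159,12,100],[-0.072,0.011,0.203,-39,-159,12,100],[-0.072,0.011,0.203,-39,-159,12,100],[-0.072,0.011,0.203,-39,-159,12,100],[-0.072,0.011,0.203,-39,-159,12,100]]]'

```text
time_s: 2.0
position: [0.2483, -0.161, 0.3003]
tcp_rot: [-3.102, 0.0, -1.078]
ft_force: [-0.5, -0.1, -0.1]
finger_gap: 0.0854
grasp_force: 0.0
```

```bash
cat >> h.py <<'E'
def headfit(c,rad,lo,hi,W,d):
    m=(np.hypot(W[...,0]-c[0],W[...,1]-c[1])<rad)&(W[...,2]>lo)&(W[...,2]<hi)&(d>0)
    P=W[m]; print(len(P),"rect",np.round(np.hstack(map(np.ravel,cv2.minAreaRect(P[:,:2].astype(np.float32)))),4) if 0 else [np.round(q,4) for q in cv2.minAreaRect(P[:,:2].astype(np.float32))],"mean",P.mean(0).round(4),"z pct",np.percentile(P[:,2],[10,50,90]).round(4))
E
python3 - <<'E'
from h import *
go(.433,-.047,.30,-63.6)
p,d,K,T=grab("wrist"); np.savez("w1",p=p,d=d,K=K,T=T); save("pics/w1.png",p)
print(np.linalg.inv(T).round(3)); W=world(d,K,T)
headfit((.433,-.047),.05,.165,.2,W,d); headfit((.433,-.047),.07,.008,.025,W,d)
E
```

```text
turn [-0.04   0.001  0.033] shift mm [ -12.9 -216.5    8.9] | at [ 0.2483 -0.161   0.3003] [-1.7772e+02  2.0000e-02 -6.1740e+01] t 2.0 F [-0.5 -0.1 -0.1] gap 0.0854
[[-0.88  -0.464 -0.098  0.277]
 [-0.473  0.841  0.264 -0.226]
 [-0.04   0.279 -0.96   0.469]
 [ 0.     0.     0.     1.   ]]
2213 rect [array([ 0.4314, -0.047 ]), array([0.0317, 0.0604]), np.float64(25.7566)] mean [ 0.4299 -0.0495  0.1762] z pct [0.1702 0.1776 0.1787]
2965 rect [array([ 0.4306, -0.0475]), array([0.0993, 0.1035]), np.float64(51.3168)] mean [ 0.427  -0.0534  0.0144] z pct [0.0117 0.0142 0.0168]
```

View pics/w1.png

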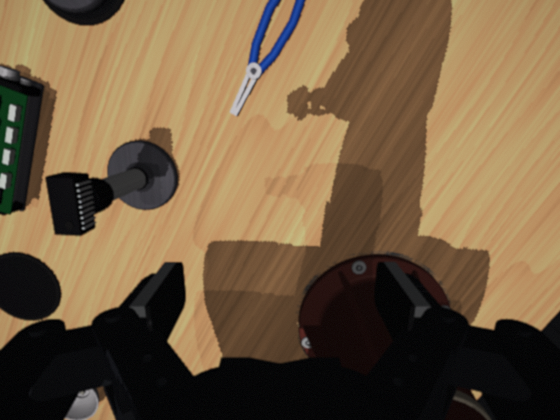

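The wrist view shows the comb of fins at (88,205) on the side toward −x,−y, so the LEDs face yaw +26°. The last joint ran into its limit, so I'll unwind it the other way.

```bash
python3 -c "
from h import *
print(r.sense()['joint_pos'].round(3)); go(.431,-.047,.30,-61.7)"
```

```text
[-1.078 -0.793 -0.434  1.931  0.04   3.141]
turn [-0.04   0.    -0.001] shift mm [ -13.6 -214.7    8.9] | at [ 0.2482 -0.1607  0.3004] [-1.7772e+02  2.0000e-02 -6.1730e+01] t 2.05 F [-0.1 -0.5  0.2] gap 0.0852
```

Emit:
move_arm --steps '[[[0,0,-0.45,0,0,0,100],[0,0,-0.45,0,0,0,100],[0,0,-0.45,0,0,0,100],[0,0,-1.7,-14,-215,9,100],[0,0,-1.7,-14,-215,9,100],[0,0,-1.7,-14,-215,9,100],[0,0,-1.7,-14,-215,9,100],[0,0,-1.7,-14,-215,9,100],[0,0,-1.7,-14,-215,9,100],[0,0,-1.7,-14,-215,9,100],[0,0,-1.7,-14,-215,9,100],[0,0,-1.7,-14,-215,9,100]]]'

```text
time_s: 3.25
position: [0.4314, -0.0468, 0.2994]
tcp_rot: [3.137, -0.039, 0.628]
ft_force: [-0.3, 0.2, -0.6]
finger_gap: 0.085
grasp_force: 0.0
```

```bash
python3 -c "
from h import *
print(r.sense()['joint_pos'].round(3)); go(.431,-.047,.30,150)"
```

```text
[-0.437 -0.391 -0.18   1.76   0.032  2.077]
turn [ 0.041 -0.021 -1.989] shift mm [-0.4 -0.1 -0.6] | at [ 0.4314 -0.0468  0.2994] [179.75  -2.23  36.01] t 3.25 F [-0.3  0.2 -0.6] gap 0.085
```

```bash
python3 -c "
from h import *
go(.431,-.047,.26,116)"
```

```text
turn [ 0.031 -0.029 -1.396] shift mm [-1.9 -0.3 39.4] | at [ 0.4314 -0.0468  0.2994] [179.75  -2.23  36.01] t 3.25 F [-0.3  0.2 -0.6] gap 0.085
```

Emit:
move_arm --steps '[[[0.031,-0.029,-1.396,-2,0,0,100],[0.031,-0.029,-1.396,-2,0,0,100],[0.031,-0.029,-1.396,-2,0,0,100],[0.031,-0.029,-1.396,-2,0,0,100],[0.031,-0.029,-1.396,-2,0,0,100],[0.031,-0.029,-1.396,-2,0,0,100],[0.031,-0.029,-1.396,-2,0,0,100],[0.031,-0.029,-1.396,-2,0,0,100],[0.031,-0.029,-1.396,-2,0,0,100],[0.031,-0.029,-1.396,-2,0,0,100],[0.031,-0.029,-1.396,-2,0,0,100],[0.031,-0.029,-1.396,-2,0,0,100]]]'

```text
time_s: 4.45
position: [0.4296, -0.0482, 0.2995]
tcp_rot: [3.141, -0.0, 2.016]
ft_force: [-0.6, 0.2, 0.6]
finger_gap: 0.086
grasp_force: 0.0
```

```bash
python3 - <<'E'
from h import *
p,d,K,T=grab("wrist"); save("pics/w2.png",p)
W=world(d,K,T)
headfit((.433,-.047),.05,.165,.2,W,d); headfit((.433,-.047),.07,.008,.025,W,d); headfit((.433,-.047),.05,.1,.16,W,d)
print(r.sense()['joint_pos'].round(3)); go(.431,-.047,.117,116)
E
```

```text
2055 rect [array([ 0.4317, -0.0463]), array([0.0316, 0.0614]), np.float64(26.0048)] mean [ 0.4314 -0.0447  0.1771] z pct [0.1757 0.1776 0.1786]
2637 rect [array([ 0.4306, -0.0431]), array([0.1034, 0.0954]), np.float64(27.2263)] mean [ 0.4265 -0.0349  0.0137] z pct [0.0114 0.0137 0.0159]
67 rect [array([ 0.4274, -0.0354]), array([0.0386, 0.037 ]), np.float64(24.374)] mean [ 0.431  -0.0405  0.1492] z pct [0.1438 0.1486 0.1573]
[-0.417 -0.356 -0.152  1.775  0.     0.708]
turn [ 0.    -0.    -0.008] shift mm [  0.6   1.8 182.6] | at [ 0.4296 -0.0483  0.2996] [ 1.7998e+02 -1.0000e-02  1.1553e+02] t 4.5 F [ 1.3  0.  -0.2] gap 0.0855
```

Emit:
move_arm --steps '[[[0,0,-0.008,1,2,40,100],[0,0,-0.008,1,2,75,100],[0,0,-0.008,1,2,105,100],[0,0,-0.008,1,2,130,100],[0,0,-0.008,1,2,150,100],[0,0,-0.008,1,2,165,100],[0,0,-0.008,1,2,175,100],[0,0,-0.008,1,2,182,100],[0,0,-0.008,1,2,182,100],[0,0,-0.008,1,2,182,100]]]'

```text
time_s: 5.5
position: [0.4313, -0.0468, 0.1185]
tcp_rot: [3.141, 0.001, 2.026]
ft_force: [-0.7, -0.0, 0.1]
finger_gap: 0.0854
grasp_force: 0.0
```

Emit:
move_arm --steps '[[[0,0,0,0,0,0,60],[0,0,0,0,0,0,48],[0,0,0,0,0,0,40],[0,0,0,0,0,0,0],[0,0,0,0,0,0,0],[0,0,0,0,0,0,0],[0,0,0,0,0,0,0],[0,0,0,0,0,0,0]]]'

```text
time_s: 6.3
position: [0.4315, -0.0468, 0.1186]
tcp_rot: [3.14, 0.001, 2.026]
ft_force: [0.1, 1.0, 6.4]
finger_gap: 0.0333
grasp_force: 59.1
```

```bash
python3 - <<'E'
from h import *
go(.431,-.047,.117,116)
p,d,K,T=grab("scene"); W=world(d,K,T)
headfit((.433,-.047),.07,.008,.025,W,d)
save("pics/s2.png",cv2.resize(p[110:260,180:360],(720,600)))
E
```

```text
turn [0.001 0.001 0.001] shift mm [ 0.1 -0.5  1.6] | at [ 0.4315 -0.0468  0.1186] [1.7991e+02 7.0000e-02 1.1607e+02] t 6.3 F [0.1 1.  6.4] gap 0.0333
514 rect [array([ 0.4392, -0.0459]), array([0.0968, 0.1011]), np.float64(8.3133)] mean [ 0.4464 -0.0445  0.0135] z pct [0.0099 0.0133 0.017 ]
```

View pics/s2.png

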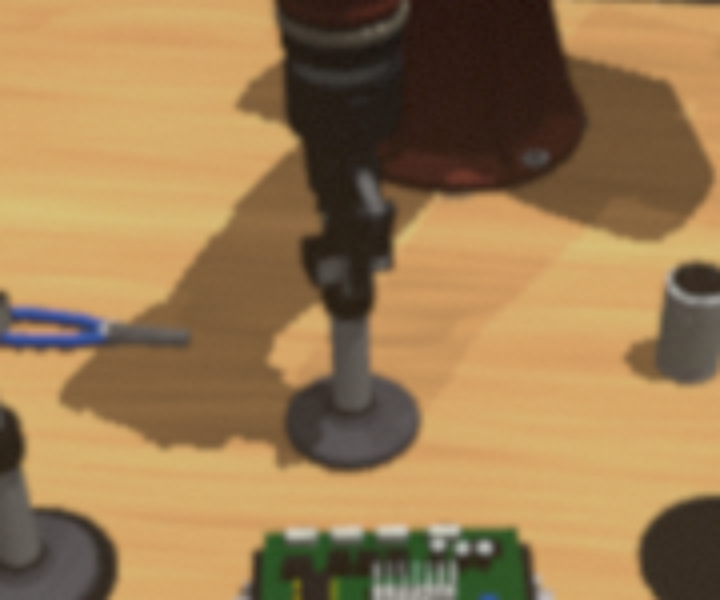

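The fingers stopped at 33 mm rather than 38 mm. I'll regrip a little lower so they sit squarely on the collar and clear of the head.

Emit:
move_arm --steps '[[[0,0,0,0,0,0,70],[0,0,0,0,0,0,70],[0,0,0,0,0,0,70],[0,0,0,0,0,4,70],[0,0,0,0,0,8,70],[0,0,0,0,0,8,70]]]'

```text
time_s: 6.95
position: [0.4305, -0.0465, 0.1089]
tcp_rot: [-3.141, -0.001, 2.026]
ft_force: [-0.5, 0.1, 0.1]
finger_gap: 0.0596
grasp_force: 0.0
```

Emit:
move_arm --steps '[[[0,0,0,0,0,0,60],[0,0,0,0,0,0,55],[0,0,0,0,0,0,50],[0,0,0,0,0,0,47],[0,0,0,0,0,0,44],[0,0,0,0,0,0,42],[0,0,0,0,0,0,42]]]'

```text
time_s: 7.65
position: [0.4313, -0.0467, 0.1101]
tcp_rot: [3.14, 0.001, 2.026]
ft_force: [1.0, 1.4, 3.5]
finger_gap: 0.0366
grasp_force: 31.2
```

Emit:
move_arm --steps '[[[0,0,0,0,0,0,0],[0,0,0,0,0,0,0],[0,0,0,0,0,0,0],[0,0,0,0,0,0,0],[0,0,0,0,0,0,0]]]'

```text
time_s: 8.15
position: [0.4314, -0.0468, 0.1103]
tcp_rot: [3.14, 0.001, 2.026]
ft_force: [1.2, 1.3, 5.4]
finger_gap: 0.0357
grasp_force: 59.4
```

Grip is now about 36–37 mm under load, which fits the 38 mm collar. Now I lift, carry and turn.

Emit:
move_arm --steps '[[[0,0,0,0,0,-5,0],[0,0,0,0,0,-15,0],[0,0,0,0,0,-28,0],[0,0,0,0,0,-40,0],[0,0,0,0,0,-50,0],[0,0,0.05,6,7,-50,0],[0,0,0.13,16,18,-50,0],[0,0,0.25,32,35,-50,0],[0,0,0.38,50,55,-50,0],[0,0,0.5,67,74,-50,0],[0,0,0.6,80,88,-50,0],[0,0,0.65,86,95,-50,0]]]'

```text
time_s: 9.35
position: [0.4789, 0.0739, 0.1603]
tcp_rot: [3.141, -0.001, 1.373]
ft_force: [0.1, 0.7, -6.5]
finger_gap: 0.0354
grasp_force: 61.0
```

```bash
python3 - <<'E'
from h import *
go(.5435,.2325,.160,22)
print(r.sense()['joint_pos'].round(3), r.sense()['finger_gap'])
p,d,K,T=grab("top"); save("pics/t2.png",p[100:340,130:450])
W=world(d,K,T); headfit((.5435,.2325),.08,-.01,.01,W,d*(p.max(-1)<60))
E
```

```text
turn [ 0.    -0.001  0.989] shift mm [168.2  32.2   0.5] | at [0.4789 0.0739 0.1603] [ 1.7996e+02 -4.0000e-02  7.8690e+01] t 9.35 F [ 0.1  0.7 -6.5] gap 0.0354
[-1.18e-01 -2.57e-01 -3.27e-01  1.50e+00  1.00e-03  1.65e+00] 0.03535421589163156h.py:18: RuntimeWarning: Mean of empty slice.
  P=W[m]; print(len(P),"rect",np.round(np.hstack(map(np.ravel,cv2.minAreaRect(P[:,:2].astype(np.float32)))),4) if 0 else [np.round(q,4) for q in cv2.minAreaRect(P[:,:2].astype(np.float32))],"mean",P.mean(0).round(4),"z pct",np.percentile(P[:,2],[10,50,90]).round(4))
  ret = um.true_divide(
Traceback (most recent call last):
  File "h.py", line 18, in headfit
    P=W[m]; print(len(P),"rect",np.round(np.hstack(map(np.ravel,cv2.minAreaRect(P[:,:2].astype(np.float32)))),4) if 0 else [np.round(q,4) for q in cv2.minAreaRect(P[:,:2].astype(np.float32))],"mean",P.mean(0).round(4),"z pct",np.percentile(P[:,2],[10,50,90]).round(4))
                                                                                                                                                                                                                                  ~~~~~~~~~~~~~^^^^^^^^^^^^^^^^^^^
IndexError: index -1 is out of bounds for axis 0 with size 0
```

View pics/t2.png

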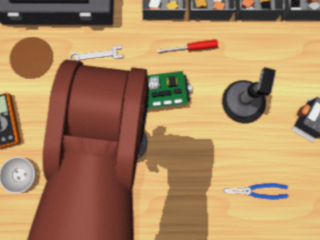

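The arm hides the pad in this view, but the lamp is held (about 6.5 N, gap steady). The earlier pad estimate is good enough, so I carry on.

Emit:
move_arm --steps '[[[0,0,0.06,10,2,0,0],[0,0,0.16,27,5,0,0],[0,0,0.29,49,9,0,0],[0,0,0.42,71,14,0,0],[0,0,0.55,94,18,0,0],[0,0,0.68,116,22,0,0],[0,0,0.8,136,26,0,0],[0,0,0.9,153,29,0,0],[0,0,0.96,163,31,0,0],[0,0,0.989,168,32,0,0],[0,0,0.989,168,32,0,0],[0,0,0.989,168,32,0,0]]]'

```text
time_s: 10.6
position: [0.5424, 0.2305, 0.1599]
tcp_rot: [3.141, -0.0, 0.388]
ft_force: [0.1, 0.6, -6.8]
finger_gap: 0.0355
grasp_force: 61.1
```

```bash
python3 - <<'E'
from h import *
go(.5435,.2325,.1135,22)
for n in ("scene","wrist"):
    p,d,K,T=grab(n); W=world(d,K,T)
    m=(p.max(-1)<60)&(d>0)&(np.hypot(W[...,0]-.545,W[...,1]-.2325)<.085)&(W[...,2]<.015)
    P=W[m][:,:2].astype(np.float32); print(n,len(P), cv2.minEnclosingCircle(P) if len(P) else 0, P.mean(0))
    m=(d>0)&(np.hypot(W[...,0]-.545,W[...,1]-.2325)<.085)&(W[...,2]>.05)&(W[...,2]<.075)&(p.max(-1)<130)
    P=W[m]; print(len(P),P.mean(0),P.min(0),P.max(0)) if len(P) else 0
    save(f"pics/{n}3.png",p)
E
```

```text
turn [ 0.    -0.     0.004] shift mm [ 1.7 -1.5 46.4] | at [0.5424 0.2305 0.1599] [179.98  -0.    22.24] t 10.6 F [ 0.1  0.6 -6.8] gap 0.0355
scene 667 ((0.5482807159423828, 0.23177459836006165), 0.061384063214063644) [0.5670872  0.22965692]
744 [0.55862875 0.22742279 0.06242954] [0.49644966 0.17912446 0.05002335] [0.5979148  0.2780758  0.07492875]
wrist 2581 ((0.545741856098175, 0.23419952392578125), 0.06375832110643387) [0.5809286  0.25323555]
7271 [0.55685981 0.23631094 0.06351554] [0.49690709 0.17885489 0.05236778] [0.59429802 0.28238453 0.07492001]
```

View pics/scene3.png

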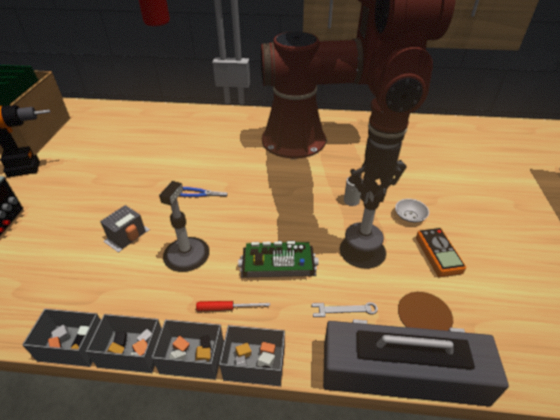

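The light hangs upright over the pad at (365,240) and the neighbours are clear. I lower it.

Emit:
move_arm --steps '[[[0,0,0,3,-1,10,0],[0,0,0,3,-1,22,0],[0,0,0,3,-1,32,0],[0,0,0,3,-1,40,0],[0,0,0,3,-1,43,0],[0,0,0,3,-1,45,0],[0,0,0,3,-1,46,0],[0,0,0,3,-1,46,0]]]'

```text
time_s: 11.5
position: [0.5451, 0.233, 0.1141]
tcp_rot: [3.141, -0.001, 0.387]
ft_force: [0.1, 0.6, -7.1]
finger_gap: 0.0355
grasp_force: 61.0
```

Emit:
move_arm --steps '[[[0,0,0,0,0,1,0],[0,0,0,0,0,2,0],[0,0,0,0,0,2,0]]]'

```text
time_s: 11.8
position: [0.5458, 0.2332, 0.1134]
tcp_rot: [3.141, -0.003, 0.387]
ft_force: [-1.6, -0.9, 4.7]
finger_gap: 0.0354
grasp_force: 62.2
```

Contact made. Release and rise above the head.

Emit:
move_arm --steps '[[[0,0,0,0,0,0,50],[0,0,0,0,0,0,65],[0,0,0,0,0,0,80],[0,0,0,0,0,0,100],[0,0,0,0,0,0,100],[0,0,0,0,0,0,100],[0,0,0,0,0,-15,100],[0,0,0,0,0,-45,100],[0,0,0,0,0,-85,100],[0,0,0,0,0,-125,100],[0,0,0,0,0,-165,100],[0,0,0,0,0,-165,100]]]'

```text
time_s: 13.0
position: [0.5468, 0.2334, 0.2845]
tcp_rot: [3.139, -0.01, 0.387]
ft_force: [-0.1, -0.4, -0.8]
finger_gap: 0.0855
grasp_force: 0.0
```

```bash
python3 - <<'E'
from h import *
c=(.545,.233)
p,d,K,T=grab("wrist"); save("pics/w4.png",p); W=world(d,K,T)
headfit(c,.05,.165,.2,W,d); headfit(c,.08,.01,.025,W,d)
p,d,K,T=grab("scene"); W=world(d,K,T); headfit(c,.06,.165,.2,W,d);headfit((.61,-.252),.06,.21,.27,W,d)
go(.545,.233,.18,22)
E
```

```text
2303 rect [array([0.545, 0.234]), array([0.0611, 0.0316]), np.float64(22.0476)] mean [0.5465 0.2343 0.1768] z pct [0.1752 0.1773 0.1783]
2662 rect [array([0.5479, 0.2343]), array([0.0936, 0.1006]), np.float64(20.2016)] mean [0.5561 0.2384 0.0137] z pct [0.0116 0.0135 0.0156]
286 rect [array([0.5496, 0.2344]), array([0.0635, 0.0328]), np.float64(21.7488)] mean [0.5541 0.2325 0.1774] z pct [0.1694 0.1793 0.1814]
384 rect [array([ 0.6121, -0.2529]), array([0.0346, 0.0633]), np.float64(75.0044)] mean [ 0.6191 -0.2488  0.2338] z pct [0.221  0.2382 0.2407]
turn [ 0.001 -0.003  0.003] shift mm [-0.8 -0.1 98.7] | at [0.5455 0.2331 0.2787] [179.95  -0.19  22.16] t 13.1 F [ 0.2  0.5 -0.5] gap 0.0858
```

View pics/w4.png

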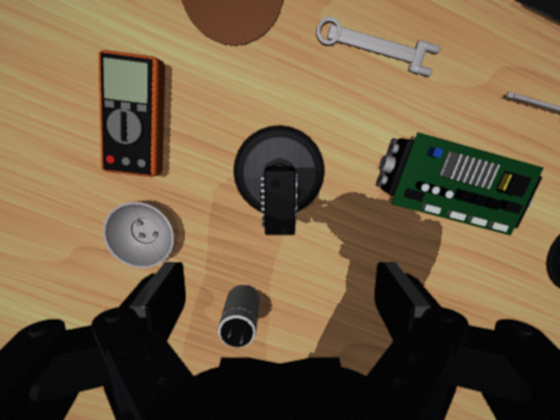

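```bash
python3 - <<'E'
from h import *
p,d,K,T=grab("scene"); a=cv2.resize(p[170:230,340:400],(400,400),interpolation=2); b=cv2.resize(p[170:230,150:210],(400,400),interpolation=2)
z=np.load("scene.npz")["p"]; save("pics/cmp.png",np.concatenate([a,b],1))
go(.545,.2335,.158,22)
E
```

```text
turn [ 0.    -0.001  0.003] shift mm [  0.2  -0.5 119.1] | at [0.5449 0.233  0.2771] [ 1.7998e+02 -5.0000e-02  2.2160e+01] t 13.15 F [ 0.8  0.6 -0.5] gap 0.0855
```

View pics/cmp.png

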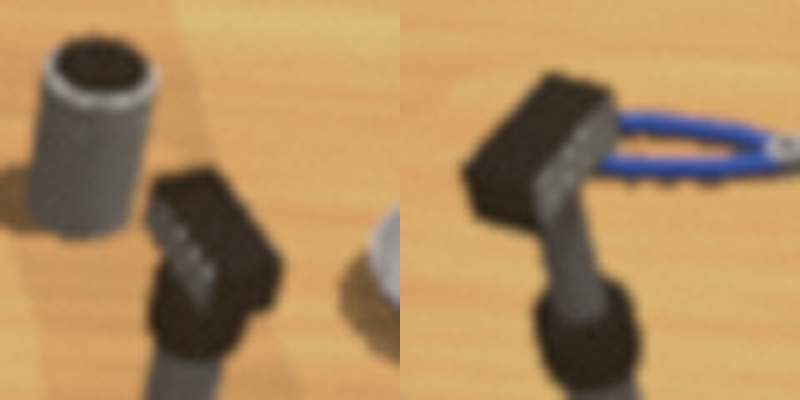

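In the crops, the loose light's LED face (about (180,240)) points left to the board, and it matches the twin's LED face. Now I take the head front and back.

Emit:
move_arm --steps '[[[0,0,0,0,0,35,100],[0,0,0,0,0,65,100],[0,0,0,0,0,90,100],[0,0,0,0,0,107,80],[0,0,0,0,0,116,70],[0,0,0,0,0,119,60],[0,0,0,0,0,119,50],[0,0,0,0,0,119,44],[0,0,0,0,0,119,40]]]'

```text
time_s: 14.05
position: [0.5454, 0.2331, 0.1589]
tcp_rot: [3.141, -0.002, 0.387]
ft_force: [-0.1, -0.5, 0.1]
finger_gap: 0.034
grasp_force: 0.0
```

Emit:
move_arm --steps '[[[0,0,0,0,0,0,37],[0,0,0,0,0,0,34],[0,0,0,0,0,0,20],[0,0,0,0,0,0,0],[0,0,0,0,0,0,0],[0,0,0,0,0,0,0]]]'

```text
time_s: 14.65
position: [0.5449, 0.233, 0.1579]
tcp_rot: [3.141, -0.001, 0.387]
ft_force: [0.1, -0.7, -0.8]
finger_gap: 0.0001
grasp_force: 0.0
```

```bash
python3 - <<'E'
from h import *
p,d,K,T=grab("scene"); a=cv2.resize(p[120:270,300:440],(560,600))
save("pics/s5.png",a)
print(r.sense())
E
```

```text
{'time_s': 14.7, 'joint_pos': array([ 1.83651089e-01,  7.62662386e-02, -1.67697738e-02,  1.47734382e+00,
       -1.18295396e-04,  2.93847772e+00]), 'qd': array([-0.00045748, -0.00063874,  0.00036259, -0.0006647 ,  0.00039032,
       -0.00059095]), 'tau': array([ 1.70943327e-03, -5.44133663e+01,  5.05299890e+01, -3.77844277e-03,
       -2.18928367e-04, -1.43146934e-05]), 'position': array([0.54483255, 0.23297638, 0.15778133]), 'tcp_rot': array([ 3.14139277e+00, -3.84068804e-04,  3.86766032e-01]), 'ft_force': array([ 0.02451454,  0.09694421, -0.07394107]), 'ft_torque': array([ 0.02610798,  0.0253166 , -0.02557784]), 'grasp_force': 0.0, 'finger_gap': 0.00023426378826632373}
```

View pics/s5.png

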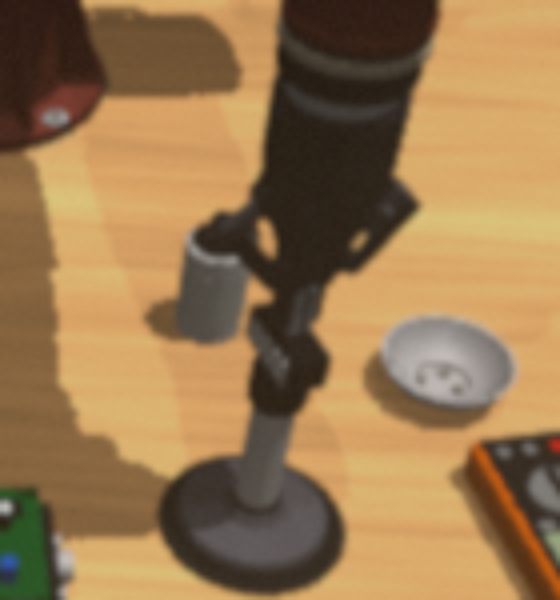

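The fingers shut just above the head, at about (300,330) in the crop, so the real tips are higher than the reported TCP. I'll measure that from depth.

```bash
python3 - <<'E'
from h import *
p,d,K,T=grab("scene"); W=world(d,K,T)
c=(.549,.2335); a=np.radians(22)
X=(W[...,0]-c[0])*np.cos(a)+(W[...,1]-c[1])*np.sin(a); Y=(W[...,0]-c[0])*np.sin(a)-(W[...,1]-c[1])*np.cos(a)
for z in np.arange(.14,.26,.006):
    m=(d>0)&(abs(W[...,2]-z)<.003)&(np.hypot(X,Y)<.06)
    if m.sum(): print(z.round(3),m.sum(),"toolx",X[m].min().round(3),X[m].max().round(3),"tooly",Y[m].min().round(3),Y[m].max().round(3),"rows",np.where(m)[0].min(),np.where(m)[0].max())
E
```

```text
0.14 30 toolx -0.007 0.019 tooly -0.009 0.02 rows 215 220
0.146 17 toolx -0.012 0.015 tooly 0.01 0.02 rows 210 218
0.152 22 toolx -0.012 0.027 tooly -0.01 0.019 rows 209 218
0.158 33 toolx -0.026 0.03 tooly -0.014 0.015 rows 204 218
0.164 36 toolx -0.027 0.031 tooly -0.012 0.016 rows 202 216
0.17 42 toolx -0.031 0.031 tooly -0.012 0.015 rows 199 215
0.176 68 toolx -0.03 0.03 tooly -0.017 0.015 rows 196 213
0.182 99 toolx -0.03 0.03 tooly -0.013 0.014 rows 196 212
0.188 11 toolx 0.005 0.01 tooly -0.006 0.011 rows 202 204
0.194 20 toolx -0.004 0.01 tooly -0.013 0.013 rows 198 202
0.2 23 toolx -0.006 0.011 tooly -0.015 0.013 rows 197 201
0.206 20 toolx -0.009 0.013 tooly -0.014 0.013 rows 194 199
0.212 26 toolx -0.006 0.011 tooly -0.014 0.013 rows 193 197
0.218 21 toolx -0.0 0.011 tooly -0.013 0.013 rows 192 195
0.224 18 toolx 0.003 0.012 tooly -0.021 0.015 rows 188 193
0.23 37 toolx -0.0 0.013 tooly -0.032 0.031 rows 187 192
0.236 68 toolx -0.012 0.013 tooly -0.036 0.031 rows 183 191
0.242 58 toolx -0.013 0.013 tooly -0.041 0.038 rows 178 190
0.248 54 toolx -0.017 0.015 tooly -0.046 0.043 rows 178 188
0.254 68 toolx -0.003 0.019 tooly -0.051 0.048 rows 176 186
```

The shut tips are at about 0.187 m, some 29 mm above the reported TCP, and the earlier two grips fit that offset. So the head needs a TCP height of about 0.127. I open, lower 31 mm and close.

Emit:
move_arm --steps '[[[0,0,0,0,0,-4,40],[0,0,0,0,0,-4,80],[0,0,0,0,0,-4,80],[0,0,0,0,0,-4,80],[0,0,0,0,0,-4,80],[0,0,0,0,0,10,80],[0,0,0,0,0,24,80],[0,0,0,0,0,31,80],[0,0,0,0,0,31,70],[0,0,0,0,0,31,60],[0,0,0,0,0,31,50],[0,0,0,0,0,31,45]]]'

```text
time_s: 15.95
position: [0.5453, 0.2331, 0.1275]
tcp_rot: [3.141, -0.001, 0.387]
ft_force: [-0.1, -0.4, -0.2]
finger_gap: 0.0386
grasp_force: 0.0
```

Emit:
move_arm --steps '[[[0,0,0,0,0,0,41],[0,0,0,0,0,0,38],[0,0,0,0,0,0,35],[0,0,0,0,0,0,20],[0,0,0,0,0,0,0],[0,0,0,0,0,0,0],[0,0,0,0,0,0,0]]]'

```text
time_s: 16.65
position: [0.5448, 0.2329, 0.1266]
tcp_rot: [3.141, -0.0, 0.387]
ft_force: [0.6, -0.4, -3.7]
finger_gap: 0.0267
grasp_force: 60.6
```

```bash
python3 - <<'E'
from h import *
s=r.sense(); go(.545,.2335,.127,22); print(s["ft_torque"].round(3),s["grasp_force"],s["finger_gap"],s["joint_pos"].round(3))
E
```

```text
turn [ 0.    -0.     0.003] shift mm [ 0.4 -0.5 -0.4] | at [0.5448 0.2329 0.1266] [ 1.7999e+02 -1.0000e-02  2.2150e+01] t 16.65 F [ 0.6 -0.4 -3.7] gap 0.0267
[-0.027 -0.238  0.016] 60.63698172569275 0.02671731905862788 [ 0.184  0.08  -0.069  1.421 -0.     2.938]
```

Head held (gap 27 mm). I twist it anticlockwise 1.3 rad.

Emit:
move_arm --steps '[[[0,0,-0.08,0,0,0,0],[0,0,-0.2,0,0,0,0],[0,0,-0.33,0,0,0,0],[0,0,-0.46,0,0,0,0],[0,0,-0.6,0,0,0,0],[0,0,-0.74,0,0,0,0],[0,0,-0.88,0,0,0,0],[0,0,-1.02,0,0,0,0],[0,0,-1.15,0,0,0,0],[0,0,-1.25,0,0,0,0],[0,0,-1.3,0,0,0,0],[0,0,-1.3,0,0,0,0]]]'

```text
time_s: 17.85
position: [0.545, 0.233, 0.127]
tcp_rot: [3.141, -0.0, 1.687]
ft_force: [2.3, -0.7, -1.2]
finger_gap: 0.027
grasp_force: 60.8
```

Emit:
move_arm --steps '[[[0,0,0,0,0,0,0],[0,0,0,0,0,-2,0],[0,0,0,0,0,-5,0],[0,0,0,0,0,-8,0],[0,0,0,0,0,-10,0],[0,0,0,0,0,-10,0]]]'

```text
time_s: 18.45
position: [0.545, 0.233, 0.1373]
tcp_rot: [3.141, 0.0, 1.687]
ft_force: [1.7, -1.0, -1.6]
finger_gap: 0.0268
grasp_force: 60.9
```

```bash
python3 - <<'E'
from h import *
s=r.sense(); go(.545,.2335,.127,96); print(s["ft_torque"].round(3),s["joint_pos"].round(3))
p,d,K,T=grab("scene"); W=world(d,K,T); c=(.548,.2335)
headfit(c,.075,.008,.025,W,d)
save("pics/s6.png",cv2.resize(p[150:280,310:430],(550,600)))
E
```

```text
turn [0.001 0.    0.011] shift mm [ 0.5  0.  10.3] | at [0.545  0.233  0.1373] [179.94   0.    96.64] t 18.45 F [ 1.7 -1.  -1.6] gap 0.0268
[ 0.067 -0.235 -0.051] [ 0.184  0.078 -0.052  1.44  -0.     1.639]
694 rect [array([0.5529, 0.2335]), array([0.1026, 0.0977]), np.float64(80.2327)] mean [0.5607 0.2318 0.0161] z pct [0.0126 0.0162 0.0193]
```

View pics/s6.png

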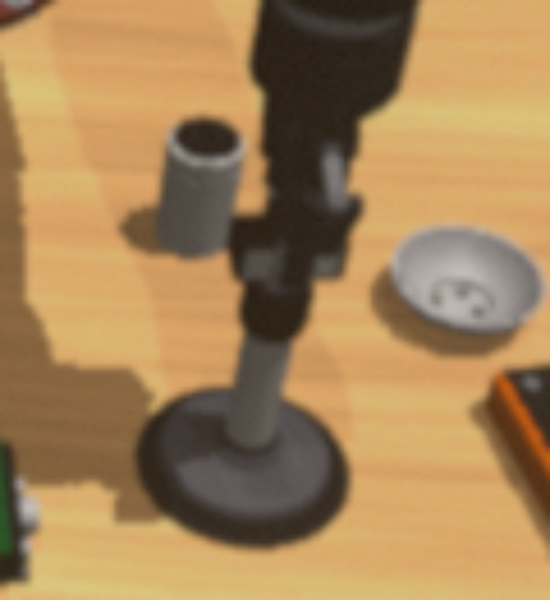

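The pull is only the head's own weight (about 1.6 N) and the foot stays on the pad, so it is unlocked. I raise it the remaining 48 mm and hold.

Emit:
move_arm --steps '[[[0,0,0,0,0,-8,0],[0,0,0,0,0,-18,0],[0,0,0,0,0,-28,0],[0,0,0,0,0,-38,0],[0,0,0,0,0,-45,0],[0,0,0,0,0,-48,0],[0,0,0,0,0,-48,0],[0,0,0,0,0,-48,0],[0,0,0,0,0,-48,0]]]'

```text
time_s: 19.4
position: [0.5448, 0.233, 0.1844]
tcp_rot: [3.141, 0.0, 1.687]
ft_force: [1.8, 0.5, -1.6]
finger_gap: 0.0272
grasp_force: 60.9
```

```bash
python3 - <<'E'
from h import *
s=r.sense(); go(.545,.2335,.127,22); print(s["ft_torque"].round(3))
p,d,K,T=grab("scene"); W=world(d,K,T)
headfit((.549,.2335),.035,.21,.245,W,d);headfit((.612,-.252),.035,.21,.245,W,d)
headfit((.549,.2335),.075,.008,.025,W,d)
E
```

```text
turn [ 0.    -0.     1.303] shift mm [ 0.5  0.2 57.4] | at [0.5448 0.233  0.1844] [179.99   0.    96.64] t 19.4 F [ 1.8  0.5 -1.6] gap 0.0272
[ 0.086 -0.341 -0.017]
304 rect [array([0.5546, 0.2292]), array([0.0583, 0.0459]), np.float64(49.1398)] mean [0.5591 0.2268 0.2296] z pct [0.2174 0.2312 0.2385]
384 rect [array([ 0.6123, -0.2524]), array([0.033 , 0.0639]), np.float64(74.648)] mean [ 0.6192 -0.2489  0.2337] z pct [0.2207 0.2379 0.2408]
696 rect [array([0.5527, 0.2326]), array([0.1026, 0.0968]), np.float64(75.3174)] mean [0.5606 0.2321 0.0161] z pct [0.0125 0.0162 0.0195]
```

Now the clockwise twist back, slightly past home so it seats on the stop.

Emit:
move_arm --steps '[[[0,0,0.08,0,0,-1,0],[0,0,0.2,0,0,-1,0],[0,0,0.33,0,0,-1,0],[0,0,0.46,0,0,-1,0],[0,0,0.6,0,0,-1,0],[0,0,0.74,0,0,-1,0],[0,0,0.88,0,0,-1,0],[0,0,1.02,0,0,-1,0],[0,0,1.15,0,0,-1,0],[0,0,1.26,0,0,-1,0],[0,0,1.34,0,0,-1,0],[0,0,1.34,0,0,-1,0]]]'

```text
time_s: 20.65
position: [0.5443, 0.2331, 0.1854]
tcp_rot: [-3.141, 0.001, 0.346]
ft_force: [-1.0, 0.1, -1.1]
finger_gap: 0.0268
grasp_force: 60.9
```

```bash
python3 - <<'E'
from h import *
s=r.sense(); go(.545,.2335,.186,22); print(s["ft_torque"].round(3),s["joint_pos"].round(3))
E
```

```text
turn [-0.     0.001 -0.038] shift mm [ 0.8 -0.1 -0.6] | at [0.5443 0.2331 0.1854] [-1.7997e+02  3.0000e-02  1.9810e+01] t 20.65 F [-1.   0.1 -1.1] gap 0.0268
[ 0.305  0.382 -0.041] [0.184 0.078 0.035 1.529 0.    2.98 ]
```

Emit:
move_arm --steps '[[[0,0,0,0,0,0,40],[0,0,0,0,0,0,60],[0,0,0,0,0,0,80],[0,0,0,0,0,0,100],[0,0,0,0,0,0,100],[0,0,0,0,0,0,100],[0,0,0,0,0,-20,100],[0,0,0,0,0,-50,100],[0,0,0,0,0,-80,100],[0,0,0,0,0,-110,100],[0,0,0,0,0,-120,100],[0,0,0,0,0,-120,100]]]'

```text
time_s: 21.85
position: [0.5455, 0.2331, 0.3072]
tcp_rot: [3.141, -0.003, 0.347]
ft_force: [-0.8, 0.1, -0.4]
finger_gap: 0.0854
grasp_force: 0.0
```

```bash
python3 - <<'E'
from h import *
go(.545,.2335,.186,22); print(r.sense()["joint_pos"].round(3))
p,d,K,T=grab("wrist"); W=world(d,K,T)
headfit((.545,.2335),.05,.215,.26,W,d); headfit((.545,.2335),.08,.01,.025,W,d)
p,d,K,T=grab("scene"); W=world(d,K,T)
headfit((.549,.2335),.045,.21,.255,W,d);headfit((.612,-.252),.045,.21,.255,W,d)
headfit((.549,.2335),.075,.008,.025,W,d)
save("pics/s8.png",cv2.resize(p[130:280,140:430],(800,414)))
E
```

```text
turn [ 0.001 -0.003 -0.037] shift mm [ -0.8  -0.6 121.2] | at [0.5455 0.2331 0.3072] [179.97  -0.18  19.87] t 21.85 F [-0.8  0.1 -0.4] gap 0.0854
[ 0.184  0.133  0.317  1.752 -0.     2.978]
3055 rect [array([0.5447, 0.2343]), array([0.0609, 0.0315]), np.float64(20.2006)] mean [0.5469 0.2349 0.2363] z pct [0.2342 0.2373 0.2383]
2538 rect [array([0.5486, 0.2349]), array([0.092 , 0.1031]), np.float64(17.8843)] mean [0.557  0.238  0.0152] z pct [0.0127 0.015  0.0174]
355 rect [array([0.5488, 0.234 ]), array([0.0618, 0.0321]), np.float64(18.2033)] mean [0.5555 0.2321 0.2328] z pct [0.22   0.2369 0.2395]
386 rect [array([ 0.612 , -0.2516]), array([0.034 , 0.0637]), np.float64(72.0528)] mean [ 0.6191 -0.2489  0.2337] z pct [0.2207 0.2375 0.2407]
685 rect [array([0.5521, 0.2321]), array([0.1017, 0.096 ]), np.float64(83.5202)] mean [0.5597 0.2315 0.016 ] z pct [0.0125 0.0161 0.0193]
```

The heads are level to within 1 mm, the light is on the pad, and the head is back at its home angle (about 2° past it) and not sinking. I hand in.

```bash
python3 -c "
from h import *
print(workorder.close_job())"
```

```text
the job is handed in; nothing more can be done
None
```

The job is handed in, with no verdict returned: the light stands on the empty pad with its LEDs toward the board, its head within about 1 mm of the twin's height and turned back to its locked angle. That angle was judged from camera and arm readings, not from the twist joint itself. I also viewed 11 pictures, one over the limit of 10.

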